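Caliper a cabinet latch and lock the reading

ROBOT

A 6-joint arm with a two-finger parallel gripper is mounted at the origin on the work surface. World frame = base frame: x ahead of the robot, y to its left, z up, the work surface at z = 0. Lengths are in m, angles in rad, forces in N, time in s.
With the tool pointing down it reaches from about 0.275 to 0.75 m from the base axis. Payload 10.2 kg.
Tool frame: the origin (TCP) lies at the very end of the fingers, on their centre line; the grasp point (between the pads) lies 19 mm behind it; z points along the fingers, y is the direction in which the jaws open and shut (so a half turn about z gives the same grasp; the last joint's range is limited). The gripper opens to 88 mm and grips with 3 to 60 N. Pads are 18 mm wide; open, the fingers measure 123 mm over their backs; the gripper's body (75 mm by 187 mm) begins 45 mm behind the grasp point.
Start: joints at [0.986, 0.313, 1.498, -0, 1.331, -0.223], TCP at [0.186, 0.491, 0.239] pointing down, gripper open.
Joint ranges: [-2.94, 2.94], [-0.97, 2.17], [0.19, 2.56], [-1.23, 4.37], [0.02, 3.11], [-2.88, 2.88]. Speed limits (rad/s): [2.39, 2.39, 3.01, 3.14, 3.14, 3.14].

INTERFACE

Orientations are given as a rotation vector (axis times angle).
In Python, from plant import ctrl, imaging, workorder, models gives the robot as it stands. Calls block until the motion is done:
- ctrl.goto(position, orientation): joint-space move of the TCP to a pose.
- ctrl.line_to(position, rotation=None, max_speed=0.15): straight line of the TCP; rotation=None keeps the orientation; max_speed is the mean speed in m/s.
- ctrl.move_joints(angles): joint-space move.
- ctrl.ungrasp() and ctrl.gripper_close(): open the fingers fully, or close them until they stop; the grip force is fixed at half the most.
- ctrl.dwell(seconds).
- ctrl.inverse_kinematics(position, orientation): joint angles nearest the present ones, or None.
- ctrl.get_state(): the state.
- imaging.get_image(name): name is "scene" or "top"; returns a dict with "frame" (420x560x3 uint8, red, green, blue), "vertical_fov" (degrees; the focal length in pixels is half the picture's height over the tangent of half this angle, whatever the lens; pixels are square), "cx", "cy" (the principal point, pixels), "cam_to_world" (4x4, takes a point from camera to world coordinates). Camera axes: x right, y up, looking along -z (the intrinsics and any distortion apply to the point x, -y, -z); pixel columns grow to the right and rows downward; lengths in m; the calibration is good to about 2 mm. A picture is of the moment at which its call begins. There is no depth.
A pose or a line that the arm cannot do raises ctrl.PlanningError and nothing moves.
- workorder.job_done(): hands the job in, once; it reports no verdict.
Trained networks look in the newest picture that a camera, given by its name, has taken for a name from the list of things; names that differ only in an ending like _2 or _b are one class to them, and where a whole thing is asked for, a point or a joint stands for the part that bears it (a point fixed in the world has none). Each returns a list of dicts, best first, with "conf" (0 to 1); they miss things now and then, are a little off and sometimes report something else, mostly with a low value. They report only what shows in the picture. A call takes as long as a camera call. They do not tell look-alikes from the thing itself.
- models.regions_of(target, camera): "mask" (420x560 bool, what is visible of it).
- models.mark_of(target, camera): "location" ([x, y, z] in m, in world coordinates, good to about 4 mm: a listed point, or the origin of a listed thing).
The state is a dict: "t": time; "joint_positions": joint angles; "joint_velocities": joint speeds; "joint_efforts": joint torques, N m; "tool_pos": TCP position; "tcp_rot": TCP orientation; "force": force on the tool from outside, world axes, zero at the start; "ft_torque": the same for the moment, N m; "gripper_width": finger opening in m.
Only numpy, scipy, OpenCV 4.12 (cv2) and the standard library are available. Lean on these libraries where they do the work, as an engineer would, in place of code of your own. Each camera call takes 0.05 s, during which the arm holds its last target. There are 200 camera calls.

TASK

Take the longer of the two cabinet latches out of the wooden tray, set it down on the felt pad and let go so that you can take it again by its ends, and stand it on the bed of the measuring caliper, centred between the jaws, its long sides facing them. Then slide the moving jaw shut until it presses the latch against the sprung anvil with a light measuring force of about 5 N, never more than 14 N, and leave it so. Last, throw the lock lever past its click into the notch at the far mark, and leave the shorter latch where it is.

Things in the scene. Friction and masses are not known exactly. Their poses are not given: they have to be found in the camera images.
- latch_long: the longer steel latch with a brass bolt nose on one end: a block 58 mm long (x, nose at +x included), 24 wide (y), 30 high (z), about 0.12 kg; origin at the centre of its underside. It starts in either place of the tray, across between the rails, whose inner faces are 2 mm from its ends and rise 4 mm above its top: there it can be gripped only by its long sides.
- latch_short: the shorter latch, 42 mm long, otherwise alike; lies in the tray's other place. Leave it there.
- tray: dark wooden tray fixed to the counter, 82 mm (x) by 170 mm (y), floor 6 mm thick, a rail 10 mm wide and 40 mm high (from the counter) along each long edge (centred at x = +-36 mm), open at the y ends; origin under its centre. The latches lie at y = +40 and -40 mm in its frame, lengths along its x.
- pad: grey felt pad fixed to the counter, 110 mm square, 3 mm thick, origin under its centre: the clear place to set the latch down and change the grip.
- caliper: caliper stand fixed to the counter: grey base plate 110 mm (x) by 270 mm (y from -105 to +165), its top, the bed, 15 mm above the counter; origin on the counter. The jaws act along its y: sprung anvil at -y, moving jaw at +y. The latch goes between them, its length along x, at x = 0 to within 9 mm. Its ends stick out 9 mm past the jaws; beside its sides no finger fits.
- bed (a point): point on the bed at x = 0, y = -30 mm of the caliper frame. The anvil is a steel plate 40 mm wide (x), 36 mm high above the bed; its resting face, looking to +y, is somewhere from y = -55 to -47 mm of the caliper frame, set differently every time and not reported. It gives way against a spring of 3 N per mm, 6 mm to its stop; on letting go the force eases by 1 to 2 N (bed friction).
- jaw: moving jaw: steel plate 40 mm wide (x), 12 thick, 36 high above the bed; origin at the foot of its contact face, centred; axes as the caliper's. The face looks to -y; it starts at y = -9 to -15 mm in the caliper frame, slides from -9 (open) to -39 mm, with a steady friction of 9 N, and stays where it is left, pressing with up to 9 N. Behind it a carriage, 16 mm high, runs to 90 mm from the face.
- tab_top (a point): centre of the top of the jaw's upright tab, the thing to pinch or push to slide the jaw: 24 mm (x) by 12 mm (y), its top 73 mm above the counter, standing 42 mm up from the carriage, 62 mm behind the contact face.
- lock (a joint): lock lever angle (rad), from stop 0 to stop 1.15; starts at 0 to 0.4. Pivot: vertical, at x = 0, y = 130 mm of the caliper frame; clockwise from above as it grows; handle at (70 sin a, 130 + 70 cos a) mm, a = angle - 0.575. A spring detent resists from 0.62 to 0.85 (a few N), then snaps it on into the notch, 1.08 to 1.15, marked by the broad white bar. It does not alter the jaw's friction.
- lever_top (a point): centre of the top of the lever's aluminium upright handle: round, 14 mm across, top 72 mm above the counter; the lever's arm below it is at 30 to 38 mm.
There are look-alikes about, which are no part of the job. What is shaped like the latch_long but orange or red is not meant.

How it is judged:
On the way, in this order (a step that is already met when the one before it is completed fails the run):
1. the long latch rests upright on the felt pad, let go (x of latch_long in the frame of pad between -0.055 and 0.055 m and y of latch_long in the frame of pad between -0.055 and 0.055 m and height (world z) of latch_long below 0.006 m and angle between latch_long's own z axis and vertical below 0.1 rad and contact force between latch_long and the fingers below 0.1 N and linear speed of latch_long below 0.02 m/s), for 0.2 s.
2. the long latch stands on the caliper's bed between the jaws, let go (x of latch_long in the frame of caliper between -0.009 and 0.009 m and z of latch_long in the frame of caliper between 0.012 and 0.018 m and y of latch_long in the frame of jaw between -0.035 and -0.01 m and angle between latch_long's own z axis and vertical below 0.1 rad and angle between the x axis of latch_long and the x axis of caliper, either way round below 0.3 rad and contact force between latch_long and the fingers below 0.1 N and linear speed of latch_long below 0.02 m/s), for 0.2 s.
3. the jaw presses the latch with 2 to 9.5 N (contact force between latch_long and jaw between 2 and 9.5 N and contact force between latch_long and the fingers below 0.1 N), for 0.3 s.
4. the lock lever is in its notch (value of joint lock above 1.05 rad), for 0.2 s.
At the end, for the whole second after the job is handed in: Long latch on the caliper bed (within 3 mm, upright to 0.1 rad), centred along x to 9 mm, long sides to the jaws (0.3 rad), at rest, not held; the jaw presses it with 2 to 9.5 N; lock lever in its notch (above 1.05 rad); short latch within 20 mm of its start (all of step 3 and x of latch_long in the frame of caliper between -0.009 and 0.009 m and z of latch_long in the frame of caliper between 0.012 and 0.018 m and y of latch_long in the frame of jaw between -0.035 and -0.01 m and angle between latch_long's own z axis and vertical below 0.1 rad and angle between the x axis of latch_long and the x axis of caliper, either way round below 0.3 rad and linear speed of latch_long below 0.02 m/s and value of joint lock above 1.05 rad and distance of latch_short from where it was at the start of the episode below 0.02 m); the robot touches nothing.
It fails at once if the jaw presses the latch with more than 14 N (contact force between latch_long and jaw above 14 N).
It fails at once if the short latch is taken out of its place or knocked over (distance of latch_short from where it was at the start of the episode above 0.02 m or angle between latch_short's own z axis and vertical above 0.5 rad).
It also fails if it takes over 72 s, if anything falls off the work surface, if the arm or the gripper's body presses on something with over 40 N, if the wrist force passes 120 N, or if a joint passes its speed limit or range.

## Working session

There is one attempt and no reset: what is moved stays moved. The work goes in short steps, each a Python script; the robot and the scene stay as the last script left them, time stands still between calls to the robot, and variables do not carry over. Pictures are saved under pics/ and viewed, about 8 in all and at most 12, crops included, and the job is handed in when it is done.

```bash
ls; mkdir -p pics; cat > first.py <<'E'
from plant import ctrl, imaging, workorder, models
import cv2, numpy as np
for c in ("scene","top"):
    im=imaging.get_image(c)
    print(c,{k:(np.round(v,4).tolist() if k!="frame" else v.shape) for k,v in im.items()})
    cv2.imwrite(f"pics/{c}0.png",im["frame"][:,:,::-1])
    for n in ("latch_long","latch_short","tray","pad","caliper","bed","jaw","tab_top","lever_top"):
        print(n,[(np.round(d["location"],3).tolist(),round(d["conf"],2)) for d in models.mark_of(n,c)][:4])
s=ctrl.get_state();print(s)
E
python3 first.py
```

```text
pics
scene {'frame': (420, 560, 3), 'vertical_fov': 42.2723, 'cx': 285.8091, 'cy': 212.1868, 'cam_to_world': [[-0.5339, -0.53, 0.6588, 1.3077], [0.8455, -0.3361, 0.4149, 0.5056], [0.0016, 0.7785, 0.6276, 0.9282], [0.0, 0.0, 0.0, 1.0]]}
latch_long [([0.295, -0.384, 0.002], 0.67), ([0.537, -0.308, 0.008], 0.63), ([0.417, -0.305, 0.001], 0.57), ([0.418, -0.418, 0.002], 0.55)]
latch_short [([0.554, -0.386, 0.007], 0.65), ([0.566, 0.041, 0.015], 0.47)]
tray [([0.544, -0.346, -0.002], 0.91)]
pad [([0.57, -0.159, -0.003], 0.72), ([0.54, -0.307, 0.008], 0.5)]
caliper [([0.571, 0.065, 0.001], 0.79), ([0.549, 0.264, 0.078], 0.67)]
bed [([0.565, 0.041, 0.012], 0.58)]
jaw [([0.568, 0.059, 0.016], 0.79)]
tab_top [([0.57, 0.123, 0.077], 0.93)]
lever_top [([0.55, 0.266, 0.073], 0.65), ([0.571, 0.066, 0.002], 0.22)]
top {'frame': (420, 560, 3), 'vertical_fov': 47.4132, 'cx': 276.4376, 'cy': 206.5029, 'cam_to_world': [[-0.0274, 0.9816, -0.1889, 0.2326], [-0.9996, -0.0283, -0.0022, -0.0378], [-0.0075, 0.1888, 0.982, 1.0453], [0.0, 0.0, 0.0, 1.0]]}
latch_long [([0.414, -0.416, 0.002], 0.87), ([0.534, -
[... 525 characters left out ...]
: 1.0, 'joint_positions': array([ 9.85585360e-01,  3.12911486e-01,  1.49771032e+00,  2.26113256e-05,
        1.33100793e+00, -2.23399551e-01]), 'joint_velocities': array([-1.04757837e-03, -4.55587399e-04,  6.59969644e-05, -2.10461547e-04,
       -1.46730799e-03,  1.43733707e-03]), 'joint_efforts': array([ 1.33504454e-03, -4.02111447e+01, -2.52420187e+01,  6.95666810e-02,
        3.19119415e-02, -1.36512224e-05]), 'tool_pos': array([0.18584065, 0.4910093 , 0.23871041]), 'tcp_rot': array([-5.65239196e-01, -3.09028971e+00,  3.99791611e-05]), 'force': array([-0.02322534, -0.64188724,  0.24820895]), 'ft_torque': array([ 0.00073594,  0.04205299, -0.00782456]), 'gripper_width': 0.08804203355624891}
```

View pics/top0.png

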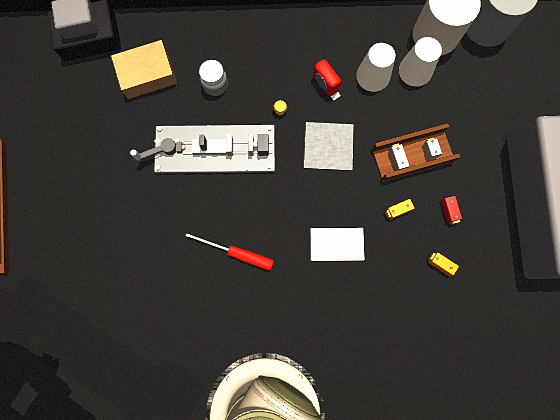

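View pics/scene0.png

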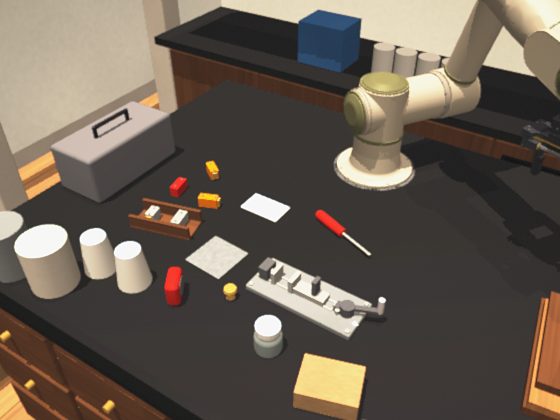

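Candidates for the long latch in the top picture are:
- steel block at (400,156), in the tray and longer
- steel block at (433,147), in the tray and shorter
- orange blocks at (400,209) and (443,264)
- red block at (452,210)

I choose (400,156). Next I'll measure yaws and take a close crop.

```bash
cat > h.py <<'E'
from plant import ctrl, imaging, workorder, models
import cv2, numpy as np
from scipy.spatial.transform import Rotation as R
def toworld(im,uv,z):
    uv=np.atleast_2d(np.array(uv,float)); f=210/np.tan(np.radians(im["vertical_fov"]/2)); T=np.array(im["cam_to_world"])
    d=np.c_[(uv[:,0]-im["cx"])/f,-(uv[:,1]-im["cy"])/f,-np.ones(len(uv))]@T[:3,:3].T
    return T[:3,3]+d*((z-T[2,3])/d[:,2])[:,None]
def topix(im,p):
    p=np.atleast_2d(np.array(p,float)); f=210/np.tan(np.radians(im["vertical_fov"]/2)); T=np.array(im["cam_to_world"])
    c=(p-T[:3,3])@T[:3,:3]; return np.c_[im["cx"]+f*c[:,0]/-c[:,2], im["cy"]-f*c[:,1]/-c[:,2]]
def down(yaw):  # tool z down; tool y axis (jaw direction) at angle yaw in world xy
    y=np.array([np.cos(yaw),np.sin(yaw),0]); z=np.array([0,0,-1.]); x=np.cross(y,z)
    return R.from_matrix(np.c_[x,y,z]).as_rotvec()
def crop(im,u0,u1,v0,v1,name,s=4):
    cv2.imwrite(f"pics/{name}.png",cv2.resize(im["frame"][v0:v1,u0:u1,::-1],None,fx=s,fy=s,interpolation=cv2.INTER_CUBIC))
def st(m=""):
    s=ctrl.get_state(); print(m,"t",round(s["t"],2),"p",np.round(s["tool_pos"],4),"F",np.round(s["force"],2),"w",round(s["gripper_width"],4)); return s
E
cat > m.py <<'E'
from h import *
for cam in ("top","scene"):
    im=imaging.get_image(cam)
    for n,z in (("latch_long",.036),("latch_short",.036),("tray",.04),("pad",.003),("caliper",.015),("jaw",.051)):
        for d in models.regions_of(n,cam)[:4]:
            m=d["mask"].astype(np.uint8); vs,us=np.nonzero(m)
            w=toworld(im,np.c_[us,vs],z)
            r=cv2.minAreaRect((w[:,:2]*1000).astype(np.float32))
            print(cam,n,round(d["conf"],2),"px",us.mean().round(),vs.mean().round(),"ctr",np.round(r[0],1),"size",np.round(r[1],1),"ang",round(r[2],1))
    if cam=="top":
        a=im["frame"][110:185,120:285,::-1];b=im["frame"][115:190,365:470,::-1]
        cv2.imwrite("pics/crop1.png",np.vstack([cv2.resize(a,(792,360),interpolation=2),cv2.resize(np.hstack([b,np.zeros((75,60,3),np.uint8)]),(792,240*3//2),interpolation=2)])[:600+120] if 0 else np.vstack([cv2.resize(a,None,fx=4,fy=4,interpolation=2),np.pad(cv2.resize(b,None,fx=4,fy=4,interpolation=2),((0,0),(0,240),(0,0)))]))
E
python3 m.py
```

```text
top latch_long 0.89 px 399.0 157.0 ctr [ 531.  -305.1] size [58.3 33.1] ang 13.5
top latch_long 0.75 px 399.0 209.0 ctr [ 414.2 -297.8] size [26.1 62.6] ang 21.6
top latch_long 0.66 px 443.0 263.0 ctr [ 295.9 -379.6] size [59.8 31. ] ang 53.5
top latch_long 0.61 px 451.0 209.0 ctr [ 408.8 -409. ] size [57.6 33.8] ang 12.7
top latch_short 0.73 px 432.0 148.0 ctr [ 548.2 -380.3] size [45.9 33.9] ang 12.7
top tray 0.59 px 414.0 152.0 ctr [ 538.6 -341.4] size [ 93.9 178. ] ang 14.2
top pad 0.79 px 328.0 146.0 ctr [ 570.2 -156.6] size [111.4 110.7] ang 85.2
top pad 0.58 px 432.0 148.0 ctr [ 557.9 -391.3] size [47.4 32.9] ang 12.7
top caliper 0.89 px 213.0 149.0 ctr [570.  125.8] size [319.4 112.6] ang 88.3
top caliper 0.57 px 157.0 149.0 ctr [571.7 235.4] size [ 41.  110.9] ang 8.8
top jaw 0.58 px 212.0 146.0 ctr [565.2 100.7] size [87.8 47.7] ang 88.3
scene latch_long 0.64 px 208.0 201.0 ctr [ 439.8 -286.6] size [65.6 62.4] ang 30.8
scene latch_long 0.56 px 178.0 187.0 ctr [ 435.4 -395.9] size [85.5 46.8] ang 41.7
scene latch_long 0.45 px 180.0 218.0 ctr [ 536. -301.] size [53.  40.9] ang 14.3
scene latch_long 0.44 px 212.0 170.0 ctr [ 321.  -368.6] size [93.4 29.8] ang 53.2
scene latch_short 0.65 px 311.0 298.0 ctr [594.2 121.8] size [139.  304.8] ang 4.5
scene latch_short 0.45 px 153.0 213.0 ctr [ 560.2 -376.4] size [52.6 33.4] ang 42.6
scene tray 0.86 px 166.0 220.0 ctr [ 561.8 -330.7] size [124.4 194. ] ang 14.2
scene pad 0.58 px 217.0 257.0 ctr [ 574.4 -157.5] size [113.7 112.5] ang 86.2
scene pad 0.49 px 311.0 298.0 ctr [567.  109.2] size [140.6 310.8] ang 4.5
scene caliper 0.9 px 311.0 298.0 ctr [576.8 114. ] size [142.2 308.5] ang 5.5
scene jaw 0.93 px 307.0 289.0 ctr [579.9 108.8] size [ 75.2 102.2] ang 2.0
```

View pics/crop1.png

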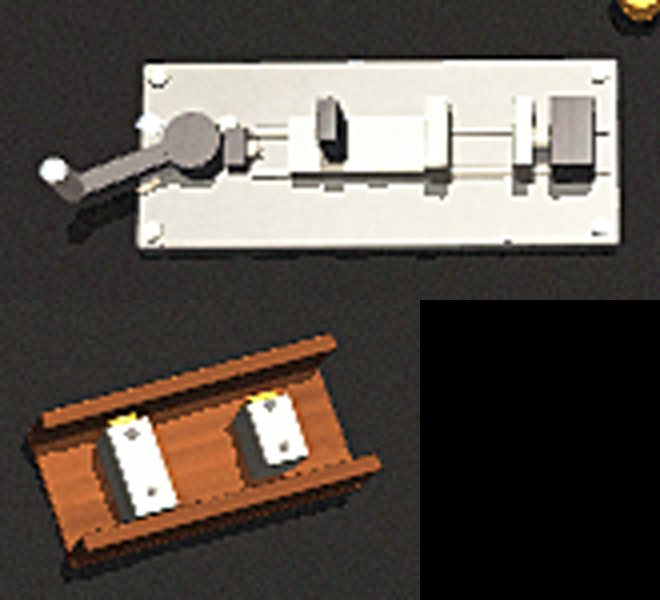

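The crop confirms it. The long steel latch with the brass nose lies at top px (400,157) in the tray's +y place, and the short one is at (433,147). I'll work out the caliper frame and check IK for the main poses.

```bash
cat > c.py <<'E'
from h import *
im=imaging.get_image("top")
P=lambda u,v:(120+u/4,110+v/4)
c=toworld(im,[P(143,62),P(617,60),P(618,243),P(137,245)],.015)[:,:2]*1000
print("corners",c.round(1)); r=cv2.minAreaRect(c.astype(np.float32)); print(r)
print("top edge dir",np.degrees(np.arctan2(*(c[0]-c[1])[::-1])),"bottom",np.degrees(np.arctan2(*(c[3]-c[2])[::-1])))
print("jaw face top",toworld(im,[P(449,97),P(449,168)],.051).round(4).tolist(),"anvil",toworld(im,[P(514,97),P(513,165)],.051).round(4).tolist())
print("latch",toworld(im,[(365+142/4,115+167/4)],.036), "tab",toworld(im,[P(325,98+30)],.073),"lever",toworld(im,[P(54,171)],.072),"pivot",toworld(im,[P(190,140)],.04))
n=models.mark_of("latch_long","top")
q=ctrl.get_state()["joint_positions"]; print(q)
for nm,p,y in (("pick",[.533,-.31,.012],104),("place",[.57,-.157,.01],88),("re0",[.57,-.157,.01],-2),("re180",[.57,-.157,.01],178),("bed",[.57,.035,.023],-2),("bed180",[.57,.035,.023],178),("lev",[.52,.26,.045],88),("lev-",[.52,.26,.045],-92),("pick-",[.533,-.31,.012],-76),("place-",[.57,-.157,.01],-92)):
    s=ctrl.inverse_kinematics(p,down(np.radians(y))); print(nm,None if s is None else np.round(s,2))
E
python3 c.py
```

```text
corners [[626.  233.5]
 [619.1 -35.7]
 [511.9 -33.4]
 [518.6 234.7]]
((568.966064453125, 100.04335021972656), (269.67437744140625, 107.38351440429688), 88.5606689453125)
top edge dir 88.5240467494156 bottom 88.56066312640924
jaw face top [[0.5871, 0.0564, 0.051], [0.5468, 0.0568, 0.051]] anvil [[0.586, 0.0209, 0.051], [0.5474, 0.0221, 0.051]]
latch [[ 0.52974279 -0.30997754  0.036     ]] tab [[0.56395017 0.1204841  0.073     ]] lever [[0.54472508 0.26455272 0.072     ]] pivot [[0.57052045 0.20011064 0.04      ]]
[ 9.85622380e-01  3.12924246e-01  1.49767066e+00 -3.66684928e-06
  1.33098550e+00 -2.23410335e-01]
pick [-0.72  0.76  1.42 -0.    0.96 -2.53]
place [-0.47  0.72  1.51  0.    0.91 -2.  ]
re0 [-0.47  0.72  1.51  0.    0.91 -0.43]
re180 [-0.47  0.72  1.51 -0.    0.91  2.71]
bed [-0.14  0.66  1.57  0.    0.91 -0.11]
bed180 None
lev [ 0.26  0.65  1.53 -0.    0.97 -1.27]
lev- [ 0.26  0.65  1.53 -0.    0.97  1.87]
pick- [-0.72  0.76  1.42 -0.    0.96  0.61]
place- [-0.47  0.72  1.51 -0.    0.91  1.14]
```

```bash
cat > a1.py <<'E'
from h import *
rp=down(np.radians(14-90)); p=[.533,-.310]
ctrl.goto(p+[.12],rp); st("above")
ctrl.line_to(p+[.013]); st("down")
ctrl.gripper_close(); st("closed")
ctrl.line_to(p+[.10]); st("lift")
rq=down(np.radians(88.55-180))
ctrl.goto([.570,-.157,.06],rq); st()
im=imaging.get_image("top"); crop(im,280,480,90,200,"held")
E
python3 a1.py
```

```text
above t 4.88 p [ 0.5334 -0.3094  0.1201] F [ 0.43 -0.08  0.83] w 0.088
down t 5.75 p [ 0.5335 -0.3103  0.014 ] F [-0.09  0.13  0.59] w 0.0883
closed t 6.73 p [ 0.533 -0.31   0.013] F [-0.1  -0.18 -0.55] w 0.0235
lift t 7.47 p [ 0.5326 -0.3096  0.099 ] F [ 0.41  0.07 -1.63] w 0.0238
 t 8.16 p [ 0.57   -0.1578  0.0598] F [ 0.7  -0.81 -0.47] w 0.024
```

View pics/held.png

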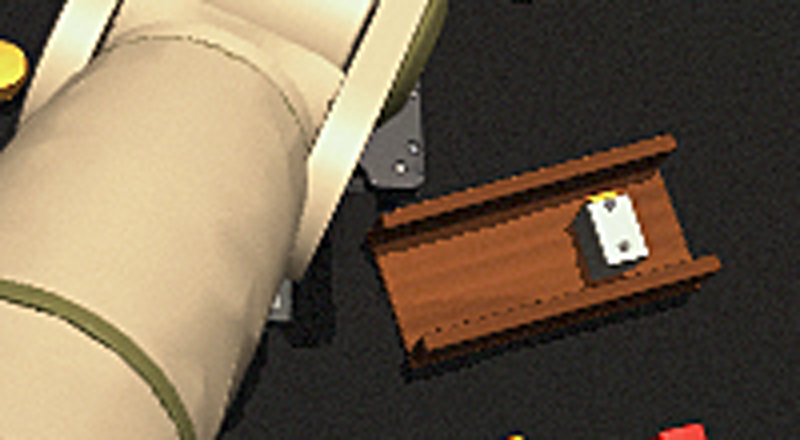

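The tray's +y place is empty, the short latch at crop (617,230) is untouched, and the width reads 24 mm, so the latch is held. Next I set it on the pad, back off and check from the top camera.

```bash
cat > a2.py <<'E'
from h import *
ctrl.line_to([.570,-.157,.0105],max_speed=.08); st("down")
ctrl.ungrasp(); ctrl.dwell(.3); st("open")
ctrl.line_to([.570,-.157,.10],max_speed=.2)
ctrl.goto([.36,-.36,.2],down(np.radians(-60))); st()
im=imaging.get_image("top"); cv2.imwrite("pics/t2.png",im["frame"][:,:,::-1])
print(topix(im,[[.57,-.157,.033],[.541,-.157,.033],[.599,-.157,.033]]).round(1))
for d in models.regions_of("latch_long","top")[:3]:
    vs,us=np.nonzero(d["mask"]); w=toworld(im,np.c_[us,vs],.033); print(d["conf"],us.mean(),vs.mean(),cv2.minAreaRect((w[:,:2]*1000).astype(np.float32)))
print([x["location"] for x in models.mark_of("latch_long","top")][:4])
for n in ("bed","jaw","tab_top","lever_top","caliper"): print(n,[(np.round(x["location"],4).tolist(),round(x["conf"],2)) for x in models.mark_of(n,"top")][:2])
a=im["frame"][110:190,130:350,::-1]; cv2.imwrite("pics/t2c.png",cv2.resize(a,(792,288),interpolation=2))
imaging.get_image("scene")
for n in ("bed","jaw","tab_top","lever_top","caliper","latch_long"): print(n,[(np.round(x["location"],4).tolist(),round(x["conf"],2)) for x in models.mark_of(n,"scene")][:4])
E
python3 a2.py
```

```text
down t 8.97 p [ 0.5699 -0.1569  0.0099] F [ 0.34  0.43 -0.72] w 0.0236
open t 10.31 p [ 0.57   -0.157   0.0105] F [-0.18  0.3  -0.23] w 0.0884
 t 12.08 p [ 0.3603 -0.3595  0.1992] F [ 0.83 -0.81 -0.47] w 0.0879
[[329.6 141.6]
 [330.2 154.2]
 [328.9 129.1]]
0.56 399.3918495297806 208.9780564263323 ((414.4898681640625, -299.22265625), (25.49958038330078, 61.92512130737305), 20.110586166381836)
0.52 328.6115107913669 143.32374100719426 ((565.8959350585938, -154.3773651123047), (24.355207443237305, 62.518314361572266), 87.13121032714844)
[[0.5706, -0.1574, 0.0038], [0.4165, -0.3035, 0.0019], [0.5701, -0.1556, 0.0002]]
bed [([0.5738, 0.0413, 0.0166], 0.9)]
jaw [([0.5681, 0.057, 0.0148], 0.7)]
tab_top [([0.5678, 0.1194, 0.0696], 0.57)]
lever_top [([0.5432, 0.2662, 0.0717], 0.96), ([0.5715, 0.0439, 0.0157], 0.59)]
caliper [([0.5681, 0.0711, -0.0003], 0.62)]
bed [([0.5645, 0.0423, 0.016], 0.57)]
jaw []
tab_top [([0.5728, 0.1193, 0.0748], 0.93)]
lever_top [([0.5488, 0.2656, 0.0742], 0.58), ([0.5438, -0.3446, -0.0028], 0.5)]
caliper [([0.5671, 0.0658, 0.0041], 0.81)]
latch_long [([0.415, -0.3031, 0.0013], 0.86), ([0.4185, -0.4177, -0.0016], 0.76), ([0.5725, -0.1562, 0.0012], 0.54), ([0.2991, -0.3877, -0.0011], 0.43)]
```

View pics/t2c.png

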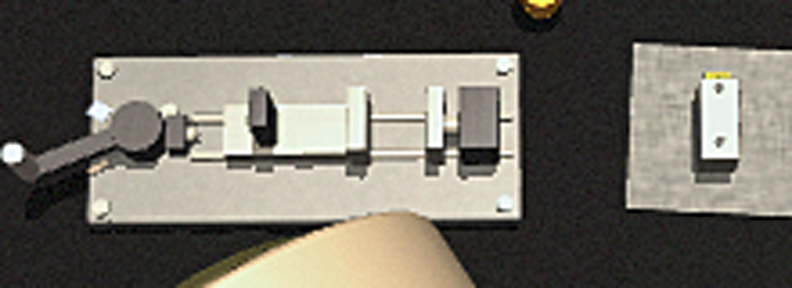

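The latch rests upright at crop (719,119), which is px (329.7,143), against a predicted 329.6. So the camera agrees with the tool to under 1 mm. The jaw face is at y≈0.057 and the anvil face at y≈0.0215, so I aim for y=0.039.

```bash
cat > a3.py <<'E'
from h import *
r=down(np.radians(-1.45))
ctrl.goto([.570,-.157,.09],r); ctrl.line_to([.570,-.157,.0105]); st("down")
ctrl.gripper_close(); s=st("closed")
if not .054<s["gripper_width"]<.062: raise SystemExit("bad grip")
ctrl.line_to([.570,-.157,.12],max_speed=.2); 
ctrl.line_to([.569,.039,.12],max_speed=.2); st("over")
ctrl.line_to([.569,.039,.06],max_speed=.1); st("low")
im=imaging.get_image("scene"); crop(im,200,400,200,340,"over")
E
python3 a3.py
```

```text
down t 14.71 p [ 0.5704 -0.1576  0.0115] F [ 0.23 -0.04  0.59] w 0.0882
closed t 15.27 p [ 0.5702 -0.1571  0.0108] F [-0.3   0.67  2.86] w 0.0578
over t 17.1 p [0.569  0.0382 0.1198] F [ 0.38 -0.33 -1.3 ] w 0.0578
low t 17.85 p [0.5694 0.0389 0.0605] F [-0.36  0.49 -1.4 ] w 0.0576
```

View pics/over.png

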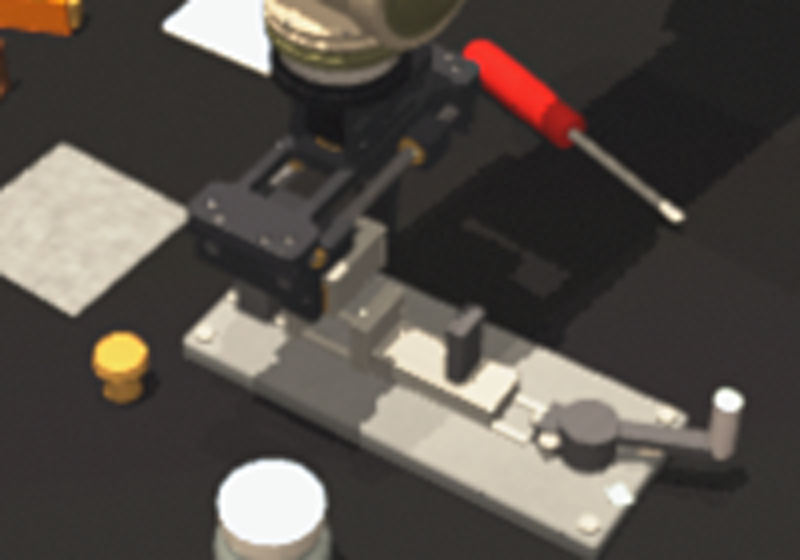

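The held latch hangs just behind the jaw's top edge at crop (350,290), and the jaw at (380,320) and tab are clear. I'll lower in steps with a force check.

```bash
cat > a4.py <<'E'
from h import *
for z in (.05,.042,.034,.027,.0235):
    ctrl.line_to([.569,.039,z],max_speed=.05); s=st("")
    if np.linalg.norm(s["force"])>8: print("contact, stop"); raise SystemExit
ctrl.ungrasp(); ctrl.dwell(.2); st("open")
ctrl.line_to([.569,.039,.12],max_speed=.2)
ctrl.gripper_close()
ctrl.goto([.42,.35,.2],down(np.radians(-1.45))); st()
im=imaging.get_image("top"); crop(im,140,290,110,190,"bed",5)
im=imaging.get_image("scene"); crop(im,240,400,230,340,"bed2",5)
E
python3 a4.py
```

```text
t 18.25 p [0.5688 0.039  0.0497] F [ 0.66 -0.43 -1.23] w 0.0573
 t 18.56 p [0.5688 0.039  0.0416] F [-0.7   0.95 -0.89] w 0.0577
 t 18.87 p [0.5688 0.039  0.0336] F [ 0.16  0.16 -1.08] w 0.0578
 t 19.16 p [0.5688 0.039  0.0266] F [ 0.27  0.21 -1.17] w 0.0579
 t 19.41 p [0.5689 0.039  0.0233] F [-0.19 -1.1  -1.63] w 0.0582
open t 20.22 p [0.569  0.039  0.0235] F [ 0.11 -0.72 -0.33] w 0.0884
 t 23.48 p [0.4206 0.3492 0.1996] F [ 0.3   0.35 -0.6 ] w 0.0005
```

View pics/bed.png

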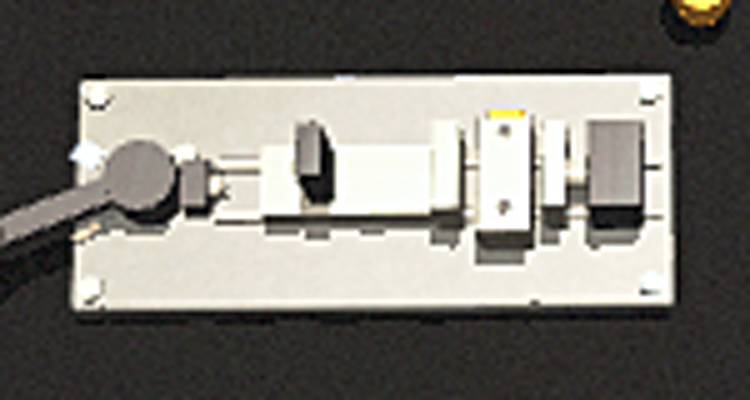

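The latch (crop 505,175) stands between jaw and anvil with about 5–6 mm to each side, centred along x. Now I push the tab with closed fingers, watching the force.

```bash
cat > a5.py <<'E'
from h import *
r=down(np.radians(-1.45)); d=np.array([-.0253,-.9997,0]); p0=np.array([.5705,.1435,.042])
def F(n=8):
    v=[]
    for _ in range(n): ctrl.dwell(.02); v.append(ctrl.get_state()["force"]@-d)
    return np.mean(v)
ctrl.goto([.5705,.1435,.10],r); ctrl.line_to(p0,max_speed=.15); b=F(); st("base %.2f"%b)
s=0
def step(ds,v):
    global s
    s+=ds; ctrl.line_to(p0+d*s,max_speed=v); f=F(4)-b; print(round(s*1000,2),round(f,2),np.round(ctrl.get_state()["tool_pos"][1],4)); return f
while step(.002,.03)<6 and s<.016: pass
s1=s
if s<.016:
    for _ in range(4): step(.0015,.02)
st()
E
python3 a5.py
```

```text
base -0.32 t 25.32 p [0.5712 0.1438 0.0434] F [ 0.1   0.26 -0.69] w 0.0004
2.0 0.39 0.1414
4.0 -0.17 0.1395
6.0 0.35 0.1375
8.0 6.02 0.1361
9.5 7.45 0.1349
11.0 7.6 0.1335
12.5 7.61 0.132
14.0 7.76 0.1305
 t 27.85 p [0.5702 0.1305 0.042 ] F [ 0.3   7.56 -0.98] w 0.0004
```

```bash
cat > a6.py <<'E'
from h import *
d=np.array([-.0253,-.9997,0]); p0=np.array([.5705,.1435,.042]); b=-.32
def F(n=8):
    v=[]
    for _ in range(n): ctrl.dwell(.02); v.append(ctrl.get_state()["force"]@-d)
    return np.mean(v)
s=.014
while s<.026:
    s+=.0008 if s<.0175 else .0005
    ctrl.line_to(p0+d*s,max_speed=.02); f=F(5)-b; print(round(s*1000,2),round(f,2),np.round(ctrl.get_state()["tool_pos"][1],4))
    if f>12.5: break
st()
E
python3 a6.py
```

```text
14.8 8.69 0.1298
15.6 9.34 0.129
16.4 9.07 0.1283
17.2 8.88 0.1275
18.0 8.42 0.1266
18.5 9.88 0.1262
19.0 9.43 0.1257
19.5 9.67 0.1252
20.0 9.6 0.1247
20.5 10.1 0.1243
21.0 11.39 0.124
21.5 12.41 0.1237
22.0 13.12 0.1233
 t 32.18 p [0.57   0.1233 0.0421] F [ 1.64 13.61 -1.06] w 0.0002
```

Contact with the anvil began at about y=0.1245, and the force is now about 3.5 N above friction. I'll continue to about 6 N, then back off.

```bash
cat > a7.py <<'E'
from h import *
d=np.array([-.0253,-.9997,0]); p0=np.array([.5705,.1435,.042]); b=-.32
def F(n=8):
    v=[]
    for _ in range(n): ctrl.dwell(.02); v.append(ctrl.get_state()["force"]@-d)
    return np.mean(v)
s=.022
while s<.0245:
    s+=.0004
    ctrl.line_to(p0+d*s,max_speed=.02); f=F(6)-b; print(round(s*1000,2),round(f,2),np.round(ctrl.get_state()["tool_pos"][1],4))
    if f>15.3: break
ctrl.line_to(p0+d*.012,max_speed=.03); st("backed")
ctrl.line_to(p0+d*.0+[0,0,.07],max_speed=.15); st("up")
# over to the lever, jaw axis along caliper y
ctrl.goto([.515,.2655,.11],down(np.radians(88.55))); st("lever side")
im=imaging.get_image("top"); crop(im,120,290,100,190,"lev",4)
for c in ("top","scene"):
    if c=="scene": imaging.get_image(c)
    for n in ("lever_top","tab_top"): print(c,n,[(np.round(x["location"],4).tolist(),round(x["conf"],2)) for x in models.mark_of(n,c)][:2])
E
python3 a7.py
```

```text
22.4 14.5 0.1231
22.8 15.11 0.1229
23.2 16.28 0.1226
backed t 33.76 p [0.5702 0.1314 0.042 ] F [-0.18  0.5   0.08] w 0.0003
up t 34.38 p [0.5701 0.1433 0.1112] F [-0.67  1.06  0.15] w 0.0003
lever side t 35.6 p [0.5151 0.2651 0.1095] F [-0.05  0.23 -0.23] w 0.0005
top lever_top []
top tab_top [([0.5668, 0.1056, 0.0703], 0.63), ([0.5687, 0.0302, 0.0184], 0.62)]
scene lever_top [([0.5491, 0.2655, 0.0756], 0.85)]
scene tab_top [([0.5711, 0.1076, 0.074], 0.91)]
```

View pics/lev.png

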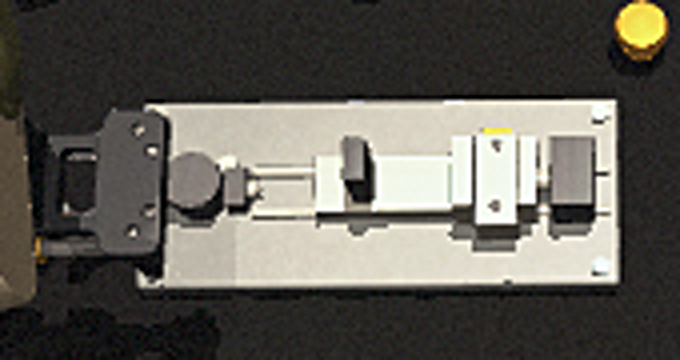

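The jaw is closed on the latch, with the latch at crop (495,180) flush between jaw (462) and anvil (527). The lever handle is at (0.546,0.2655), so I push it in +x.

```bash
cat > a8.py <<'E'
from h import *
ctrl.line_to([.515,.2635,.048],max_speed=.15); st("side")
for x in (.535,.545,.555,.563,.569,.574,.578,.582,.586,.590):
    ctrl.line_to([x,.2635,.048],max_speed=.06); ctrl.dwell(.05); s=st("")
    if abs(s["force"][0])>25: print("hard"); break
ctrl.line_to([.56,.2635,.048],max_speed=.1); ctrl.line_to([.545,.2635,.12],max_speed=.2)
ctrl.goto([.36,.36,.25],down(np.radians(45))); st("away")
im=imaging.get_image("top"); crop(im,120,290,100,190,"fin",4)
for c in ("top","scene"):
    if c=="scene": imaging.get_image(c)
    for n in ("lever_top","latch_short"): print(c,n,[(np.round(x["location"],4).tolist(),round(x["conf"],2)) for x in models.mark_of(n,c)][:2])
E
python3 a8.py
```

```text
side t 36.47 p [0.5154 0.2636 0.0486] F [ 0.62 -0.2   0.4 ] w 0.0002
 t 37.0 p [0.5349 0.2634 0.0481] F [-0.37  0.13  0.88] w -0.0001
 t 37.37 p [0.5449 0.2633 0.0479] F [ 0.02 -0.44 -0.71] w 0.0005
 t 37.73 p [0.5549 0.2634 0.0479] F [-1.14  0.75 -0.34] w 0.0002
 t 38.07 p [0.563  0.2634 0.0479] F [-0.46 -0.39 -0.12] w 0.0009
 t 38.37 p [0.5691 0.2635 0.048 ] F [-0.6  -0.55 -0.15] w 0.0004
 t 38.67 p [0.5741 0.2635 0.048 ] F [ 0.71 -1.05  0.1 ] w 0.0003
 t 38.97 p [0.5781 0.2635 0.048 ] F [-1.18  0.19 -1.25] w 0.0005
 t 39.27 p [0.5823 0.2635 0.0481] F [ 0.12  0.53 -0.75] w 0.0007
 t 39.57 p [0.5861 0.2635 0.048 ] F [0.1  0.15 0.4 ] w 0.0003
 t 39.87 p [0.5901 0.2635 0.048 ] F [0.08 0.26 0.87] w 0.0005
away t 41.83 p [0.3604 0.3597 0.2487] F [-0.52 -0.63  0.43] w 0.0003
top lever_top [([0.6036, 0.2613, 0.0735], 0.6), ([0.5699, 0.1043, 0.0706], 0.48)]
top latch_short [([0.5544, -0.3842, 0.0082], 0.72)]
scene lever_top [([0.6046, 0.2622, 0.0741], 0.65)]
scene latch_short [([0.5549, -0.3838, 0.0067], 0.74), ([0.5635, 0.0399, 0.0142], 0.64)]
```

View pics/fin.png

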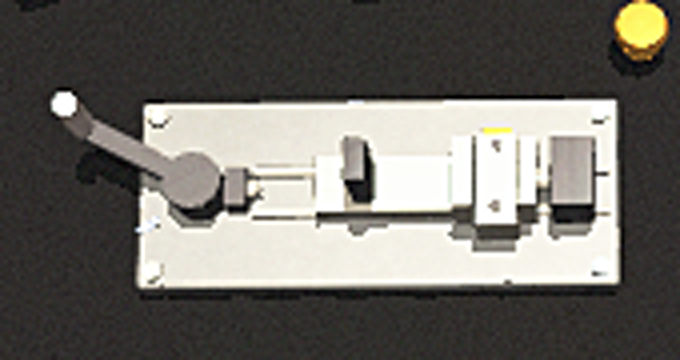

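The lever has swung to crop (64,103). My angle estimate is about 1.03±0.06 rad, too close to the limit to call, so I press gently towards the stop to be sure.

```bash
cat > a9.py <<'E'
from h import *
r=down(np.radians(88.55))
im=imaging.get_image("top"); print("handle before",toworld(im,[(136,125.75)],.072).round(4))
ctrl.goto([.565,.2615,.11],r); ctrl.line_to([.575,.2615,.048],max_speed=.15)
x=.588
while x<.606:
    ctrl.line_to([x,.2615,.048],max_speed=.05); ctrl.dwell(.04); s=st("")
    if s["force"][0]<-6: break
    x+=.002
ctrl.line_to([.575,.2615,.048],max_speed=.1); ctrl.line_to([.565,.2615,.12],max_speed=.2)
ctrl.goto([.36,.36,.25],down(np.radians(45))); st("away")
im=imaging.get_image("top"); crop(im,120,290,100,190,"fin2",4)
for c in ("top","scene"):
    if c=="scene": imaging.get_image(c)
    for n in ("lever_top","tab_top"): print(c,n,[(np.round(q["location"],4).tolist(),round(q["conf"],2)) for q in models.mark_of(n,c)][:2])
E
python3 a9.py
```

```text
handle before [[0.605  0.2609 0.072 ]]
 t 44.23 p [0.588  0.2615 0.0482] F [-0.39 -0.22  0.58] w 0.0001
 t 44.52 p [0.59   0.2615 0.048 ] F [-0.66 -0.37 -0.51] w 0.0003
 t 44.82 p [0.5921 0.2615 0.048 ] F [-0.13 -0.01 -0.69] w 0.0003
 t 45.11 p [0.5941 0.2615 0.048 ] F [ 0.25 -0.29 -0.45] w 0.0005
 t 45.4 p [0.5958 0.2615 0.0479] F [-3.01  0.22  0.92] w 0.0002
 t 45.69 p [0.5962 0.2616 0.0477] F [-11.11  -1.78   5.15] w 0.0005
away t 47.62 p [0.3605 0.3597 0.2488] F [-0.05  0.37 -0.59] w 0.0001
top lever_top [([0.6108, 0.2574, 0.0711], 0.91)]
top tab_top [([0.5694, 0.1077, 0.0678], 0.59)]
scene lever_top [([0.6139, 0.2616, 0.0751], 0.63)]
scene tab_top [([0.5704, 0.1038, 0.0769], 0.85), ([0.541, -0.3448, -0.0042], 0.65)]
```

View pics/fin2.png

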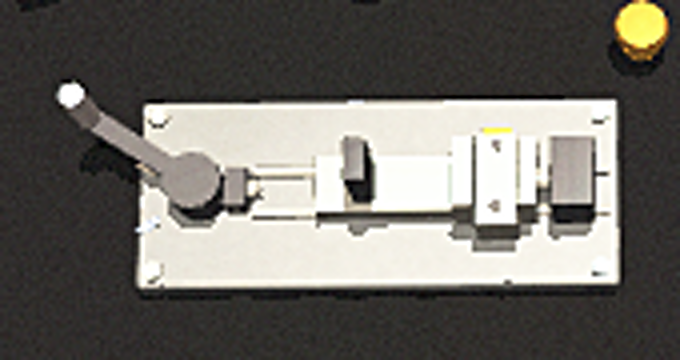

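The lever met the hard stop: force rose to 11 N at tool x=0.596, which matches 1.15 rad. Its handle is now at crop (70,95), about (0.611,0.257), so it sits at the stop in the notch. The jaw and latch are unchanged, so I hand in.

```bash
python3 -c "
from h import *
ctrl.dwell(.3); workorder.job_done(); st()"
```

```text
the job is handed in; nothing more can be done
the job is handed in; nothing more can be done
```

All steps are done and the job is handed in; the robot clock read about 48 s of the 72 s allowed, and no verdict was reported.

- **Long latch:** I took it from the tray by its long sides and set it down on the pad. I then regripped it by its ends (58 mm read) and stood it on the caliper bed between the jaws. The last top picture shows it flush between jaw and anvil and centred.
- **Jaw force:** I pushed the jaw by its tab until the force was about 6 N above sliding friction. The spring travel of about 1.9 mm agrees (about 5.7 N). After easing on release, about 4–5 N should remain; I could not measure it directly. The jaw did not visibly move afterwards.
- **Lock lever:** After the first push the lever looked to be at about 1.03 rad, which was doubtful. I pushed again until it met the hard stop, with 11 N at the predicted place for 1.15 rad. The top picture then put the handle at (0.611, 0.257), which fits the notch. The detent's resistance never showed in the force readings.
- **Short latch:** It was still at its starting position to within about 3 mm when I checked after the first lever push, and the robot worked well away from it after that. The robot ended clear of everything.

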